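# Snap the lid shut round a parts tub

### The arm

A 6-joint arm with a two-finger parallel gripper is mounted at the origin on a cart in front of the work surface, level with it; the furniture and walls round the work are solid. World frame = base frame: x ahead of the robot, y to its left, z up, the work surface at z = 0. Lengths are in m, angles in rad, forces in N, time in s.
With the tool pointing down it reaches from about 0.4 to 0.825 m from the base axis. Payload 7 kg.
Tool frame: the origin (TCP) lies midway between the tips of the shut fingers; the grasp point (between the pads) lies arm.hold_point_z behind it (arm.hold_point_z is the distance from the TCP to the grasp point, in m); z points along the fingers, y is the line along which they close (so a half turn about z gives the same grasp; the last joint's range is limited). The gripper opens to 88 mm and grips with 3 to 60 N. Pads are 19 mm wide; open, the fingers measure 130 mm over their backs; the gripper's body (78 mm by 193 mm) begins 47 mm behind the grasp point.
Start: joints at [1.604, 0.359, 0.012, 0, -1.224, -0.288], TCP at [0.17, 0.653, 0.227] pointing down, gripper open.
Joint ranges: [-3.07, 3.07], [-1.43, 2.12], [-1.02, 1.25], [-3.03, 1.67], [-3.05, -0], [-3.03, 3.03]. Speed limits (rad/s): [2.39, 2.39, 3.01, 3.14, 3.14, 3.14].

### API

Orientations are given as [roll, pitch, yaw] about the fixed x, y, z axes, in that order (R = Rz(yaw) Ry(pitch) Rx(roll)).
In Python, from station import arm gives the robot as it stands.
- The arm moves only by the shell command python3 -m crank 'ROWS' [OPENING] [FORCE]. ROWS is JSON, a list that holds one entry, the list of rows, each a list of 4 numbers: the shift along the tool's x, y, z in units of 25 mm (1.0 is 25 mm), then the turn about the tool's z in units of 5 degrees (1.0 is 5 degrees). A call has 1 to 12 rows; each row is the pose to reach, as a shift and turn from the pose commanded when the call began, along the tool's axes at that moment; what a row does not reach only later rows make up. A row lasts 1/8 s, in which the tool goes at most 62.5 mm and 10.7 degrees, less where a joint would pass 70% of its speed; a pose out of reach is approached as far as the arm can. A call with a gripper value outside its range is refused whole. OPENING is the closure, from 0 (fully open) to 1 (shut), set as the call begins (- or left out, the last holds). The fingers move at their own pace and stop on an object; FORCE is the grip in N (left out, the last holds). Time passes only in rows, so rows that repeat a pose let the fingers close. It gives the time, the measured TCP pose, the force, the opening and the grip force at its end, in the units of the state.
- arm.get_state(): the state, without advancing time (a new reading comes with each control period).
- arm.grab_frame(name): name is "scene" or "top" or "wrist"; returns (picture, depth): 384x512x3 uint8, red, green, blue; 384x512 float32, m along the optical axis (not along the pixel's ray), 0 where there is no reading.
- arm.get_calibration(name): a dict with "mtx" (3x3 intrinsics, pixels), "k1" (the pictures are not rectified: a ray, as slopes to the right and down, at radius r is drawn at 1 + k1 r^2 times it, then the intrinsics apply), "R" (3x3) and "t" (3): a world point X has camera coordinates R X + t; the wrist camera has in their place "mount" (4x4, takes a point from camera to tool coordinates, whose origin is the TCP and whose axes are the flange's). Camera axes: x right, y down, z forward; pixel columns grow to the right and rows downward; lengths in m; the calibration is good to about 2 mm. A picture is of the moment at which its call begins: read the wrist's pose just before it. get_calibration takes no time and is no camera call.
- arm.job_done(): hands the job in; it is judged then, once.
Trained networks look in the newest picture that a camera, given by its name, has taken for a name from the list of things; names that differ only in an ending like _2 or _b are one class to them, and where a whole thing is asked for, a point or a joint stands for the part that bears it (a point fixed in the world has none). Each returns a list of dicts, best first, with "score" (0 to 1); they miss things now and then, are a little off and sometimes report something else, mostly with a low value. They report only what shows in the picture. A call takes as long as a camera call.
- arm.recognise(thing, camera): "extent" ([left, top, width, height] in pixels, round what is visible of it).
- arm.trace(thing, camera): "mask" (384x512 bool, what is visible of it) and "extent" ([left, top, width, height] in pixels, round what is visible of it).
The state is a dict: "t": time; "q": joint angles; "qd": joint speeds; "joint_efforts": joint torques, N m; "eef_pos": TCP position; "ee_rot": TCP orientation; "force": force on the tool from outside, world axes, zero at the start; "moment": the same for the moment, N m; "width": finger opening in m; "gripper_force": force on a finger pad.
Only numpy, scipy, OpenCV 4.12 (cv2) and the standard library are available. Lean on these libraries where they do the work, as an engineer would, in place of code of your own. Each camera call takes 0.05 s, during which the arm holds its last target. There are 200 camera calls.

### The job

The lid is laid on the tub of lock parts, but sections of its rim still stand up. Working round the rim, press these down section by section with the fingertips until every section has clicked home flush. Don't pick up, tip or shift the tub, don't lean on the lid hard enough to crack it, and leave the tools and parts around it alone.

Things in the scene. Friction and masses are not known exactly. Their poses are not given: they have to be found in the camera images.
- tub: Loose cloudy plastic parts tub, 0.8 kg; plain grey lid 118 mm (tub x) by 168 mm (tub y), top of shut lid 63 mm up. Origin: centre of underside; x roughly away from the robot, y to its left, z up. The lid's centre (66 x 116 mm) and four corners are seated and rigid; between them are six springy rim sections 26 mm deep: two of 55 mm per long side, one of 63 mm per short end.
- snap_near_left (a joint): Snap section, near long side (tub -x), left half. Rad: up to 0.02 = clicked home, flush; 0.40 = up, outer edge 10 mm high. Starts up, home or, rarely, caught half way. From 0.33 down a bead on its skirt rides over the tub's lip: the push at its press point rises to about 10 N (8 to 13) near 0.24 and drops; below about 0.11 it snaps home onto a hard stop and stays. Let go above 0.18 it springs up.
- snap_near_left_press (a point): Where to press the section, near long side (tub -x), left half: top surface, middle of its length at the moulded thumb ribs, 19 mm out from its hinge line, 7 mm in from its outer edge. Moves with it: 63 mm above the bench when home, 7 mm more when up. Local x points outward.
- snap_near_right (a joint): Snap section, near long side, right half. Rad: up to 0.02 = clicked home, flush; 0.40 = up, outer edge 10 mm high. Starts up, home or, rarely, caught half way. From 0.33 down a bead on its skirt rides over the tub's lip: the push at its press point rises to about 10 N (8 to 13) near 0.24 and drops; below about 0.11 it snaps home onto a hard stop and stays. Let go above 0.18 it springs up.
- snap_near_right_press (a point): Where to press the section, near long side, right half: top surface, middle of its length at the moulded thumb ribs, 19 mm out from its hinge line, 7 mm in from its outer edge. Moves with it: 63 mm above the bench when home, 7 mm more when up. Local x points outward.
- snap_far_left (a joint): Snap section, far long side (tub +x), left half. Rad: up to 0.02 = clicked home, flush; 0.40 = up, outer edge 10 mm high. Starts up, home or, rarely, caught half way. From 0.33 down a bead on its skirt rides over the tub's lip: the push at its press point rises to about 10 N (8 to 13) near 0.24 and drops; below about 0.11 it snaps home onto a hard stop and stays. Let go above 0.18 it springs up.
- snap_far_left_press (a point): Where to press the section, far long side (tub +x), left half: top surface, middle of its length at the moulded thumb ribs, 19 mm out from its hinge line, 7 mm in from its outer edge. Moves with it: 63 mm above the bench when home, 7 mm more when up. Local x points outward.
- snap_far_right (a joint): Snap section, far long side, right half. Rad: up to 0.02 = clicked home, flush; 0.40 = up, outer edge 10 mm high. Starts up, home or, rarely, caught half way. From 0.33 down a bead on its skirt rides over the tub's lip: the push at its press point rises to about 10 N (8 to 13) near 0.24 and drops; below about 0.11 it snaps home onto a hard stop and stays. Let go above 0.18 it springs up.
- snap_far_right_press (a point): Where to press the section, far long side, right half: top surface, middle of its length at the moulded thumb ribs, 19 mm out from its hinge line, 7 mm in from its outer edge. Moves with it: 63 mm above the bench when home, 7 mm more when up. Local x points outward.
- snap_left_end (a joint): Snap section, left short end (tub +y). Rad: up to 0.02 = clicked home, flush; 0.40 = up, outer edge 10 mm high. Starts up, home or, rarely, caught half way. From 0.33 down a bead on its skirt rides over the tub's lip: the push at its press point rises to about 10 N (8 to 13) near 0.24 and drops; below about 0.11 it snaps home onto a hard stop and stays. Let go above 0.18 it springs up.
- snap_left_end_press (a point): Where to press the section, left short end (tub +y): top surface, middle of its length at the moulded thumb ribs, 19 mm out from its hinge line, 7 mm in from its outer edge. Moves with it: 63 mm above the bench when home, 7 mm more when up. Local x points outward.
- snap_right_end (a joint): Snap section, right short end (tub -y). Rad: up to 0.02 = clicked home, flush; 0.40 = up, outer edge 10 mm high. Starts up, home or, rarely, caught half way. From 0.33 down a bead on its skirt rides over the tub's lip: the push at its press point rises to about 10 N (8 to 13) near 0.24 and drops; below about 0.11 it snaps home onto a hard stop and stays. Let go above 0.18 it springs up.
- snap_right_end_press (a point): Where to press the section, right short end (tub -y): top surface, middle of its length at the moulded thumb ribs, 19 mm out from its hinge line, 7 mm in from its outer edge. Moves with it: 63 mm above the bench when home, 7 mm more when up. Local x points outward.
- cylinder_c: Brass lock cylinder, 33x62x17 mm, lying beside the tub. Bystander. Origin: centre of underside.
- padlock_0: Brass padlock, 68x42x16 mm, lying flat beside the tub. Bystander. Origin: centre of underside.
- screwdriver_red: Screwdriver with red handle, 193 mm long, 30 mm high, lying in front of the tub. Bystander. Origin: centre of underside.
- pliers: Pliers with red grips, 190 mm long, 16 mm high, lying behind the tub. Bystander. Origin: centre of underside.
- brass_key_1: Key with a black round head, 66 mm long, 8 mm high, lying in front of the tub. Bystander. Origin: centre of underside.

How it is judged:
At the end, for the whole second after the job is handed in: All six rim sections are home (each joint below 0.05 rad); the tub stands level (within 0.05 rad) and at rest, within 25 mm of where it started; each of the five bystanders is within 30 mm of where it lay (value of joint each of snap_near_left, snap_near_right, snap_far_left, snap_far_right, snap_left_end, snap_right_end below 0.05 rad and distance of tub from where it was at the start of the episode below 0.025 m and angle between tub's own z axis and vertical below 0.05 rad and linear speed of tub below 0.01 m/s and distance of each of cylinder_c, padlock_0, screwdriver_red, pliers, brass_key_1 from where it was at the start of the episode below 0.03 m); the robot touches nothing.
It fails at once if the tub is picked up or tipped (12 mm or 0.15 rad) (height (world z) of tub above 0.012 m or angle between tub's own z axis and vertical above 0.15 rad).
It fails at once if the tub is shoved more than 25 mm from its place (distance of tub from where it was at the start of the episode above 0.025 m).
It fails at once if the fingers bear on the tub or lid with more than 60 N (contact force between the fingers and tub above 60 N).
It fails at once if one of the tools or parts around the tub is moved more than 30 mm or picked up (distance of any of cylinder_c, padlock_0, screwdriver_red, pliers, brass_key_1 from where it was at the start of the episode above 0.03 m).
It also fails if it takes over 58 s, if anything falls off the work surface, if the arm or the gripper's body presses on something with over 40 N, if the wrist force passes 120 N, or if a joint passes its speed limit or range.

## Working session

There is one attempt and no reset: what is moved stays moved. The work goes in short steps, Python scripts to look and compute and a shell command to move; the robot and the scene stay as the last step left them, time stands still between calls to the robot, and variables do not carry over. Pictures are saved under pics/ and viewed, at most 10 in all, crops included, and the job is handed in when it is done.

```bash
mkdir -p pics; cat > h.py <<'E'
import numpy as np, cv2
from station import arm
from scipy.spatial.transform import Rotation as Rn
def cloud(name):
    s=arm.get_state(); img,d=arm.grab_frame(name); c=arm.get_calibration(name)
    v,u=np.mgrid[0:384,0:512]; K=np.array(c["mtx"])
    p=cv2.undistortPoints(np.stack([u,v],-1).reshape(-1,1,2).astype(float),K,np.array([c["k1"],0,0,0.])).reshape(384,512,2)
    P=np.dstack([p[...,0]*d,p[...,1]*d,d]).astype(float)
    if "mount" in c:
        M=np.array(c["mount"]); P=P@M[:3,:3].T+M[:3,3]
        P=P@Rn.from_euler('xyz',s["ee_rot"]).as_matrix().T+np.array(s["eef_pos"])
    else: P=(P-np.array(c["t"]))@np.array(c["R"])
    P[d==0]=np.nan
    return img,P
E
python3 - <<'E'
from h import *
s=arm.get_state(); print(s)
for n in ("top","scene"):
    img,P=cloud(n); cv2.imwrite(f"pics/{n}.png",img[...,::-1])
    r=arm.trace("tub",n)
    for q in r[:2]: print(n,q["score"],q["extent"])
    if r:
        m=r[0]["mask"]; X=P[m]; X=X[X[:,2]>0.05]
        print(np.nanpercentile(X,[1,50,99],axis=0).round(4))
        # minAreaRect of lid
        print(cv2.minAreaRect((X[:,:2]*1000).astype(np.float32)))
E
```

```text
{'t': 0.0, 'q': array([ 1.60414231e+00,  3.59410099e-01,  1.10490298e-02, -3.46290863e-04,
       -1.22407600e+00, -2.88048048e-01]), 'qd': array([-0.00159183, -0.00014847,  0.00060716,  0.00114549, -0.00020334,
        0.00036309]), 'joint_efforts': array([ 3.16430132e-04, -5.82714593e+01,  2.93050826e+01,  6.99717432e+00,
        7.11073910e-03, -1.48600216e-04]), 'eef_pos': array([0.17000925, 0.65273716, 0.22560408]), 'ee_rot': array([ 3.13992703e+00, -1.54028363e-04, -2.54819880e-01]), 'force': array([ 0.12957873,  0.15203018, -0.14069246]), 'moment': array([ 0.03554842, -0.00374287, -0.00559143]), 'gripper_force': 0.0, 'width': 0.08723734777019401}
top 0.18 [269.5, 156.0, 26.4, 17.4]
[[ 0.5917 -0.0785  0.0609]
 [ 0.6047 -0.0511  0.0649]
 [ 0.6173 -0.0257  0.069 ]]
((604.6801147460938, -52.11576843261719), (25.452608108520508, 52.798667907714844), 1.6677379608154297)
scene 0.79 [236.1, 188.8, 87.7, 79.5]
scene 0.26 [243.8, 192.2, 28.4, 19.0]
[[ 0.5017 -0.1687  0.054 ]
 [ 0.5577 -0.0947  0.0629]
 [ 0.6175 -0.0029  0.0718]]
((560.6729736328125, -84.43220520019531), (119.16663360595703, 171.87535095214844), 2.5371651649475098)
```

```bash
python3 - <<'E'
from h import *
for n in ("top","scene"):
    img,P=cloud(n); z=P[...,2]
    m=(z>0.055)&(z<0.08)&(abs(P[...,0]-.56)<.1)&(abs(P[...,1]+.085)<.12)
    X=P[m]; r=cv2.minAreaRect((X[:,:2]*1000).astype(np.float32)); print(n,r,m.sum())
    v,u=np.where(m); print(u.min(),u.max(),v.min(),v.max())
    c=img[v.min()-35:v.max()+35,u.min()-45:u.max()+45,::-1]
    cv2.imwrite(f"pics/{n}c.png",cv2.resize(c,None,fx=3,fy=3,interpolation=cv2.INTER_CUBIC)); print(c.shape)
    # press-point heights
    th=np.deg2rad(r[2] if r[2]<45 else r[2]-90); R=np.array([[np.cos(th),-np.sin(th)],[np.sin(th),np.cos(th)]])
    L=(X[:,:2]-np.array(r[0])/1000)@R
    for k,(a,b) in dict(nl=(-.052,.0285),nr=(-.052,-.0285),fl=(.052,.0285),fr=(.052,-.0285),le=(0,.077),re=(0,-.077),c=(0,0)).items():
        w=X[(abs(L-[a,b])<[.004 if abs(b)<.05 else .02,.015 if abs(b)<.05 else .004]).all(1),2]
        print(k,(R@[a,b]+np.array(r[0])/1000).round(4),len(w),np.round(np.median(w),4) if len(w) else None)
E
```

```text
top ((560.27099609375, -81.65890502929688), (120.01287841796875, 171.01065063476562), 2.8869056701660156) 4476
254 335 159 216
(127, 171, 3)
nl [ 0.5069 -0.0558] 56 0.0721
nr [ 0.5098 -0.1127] 57 0.0637
fl [ 0.6108 -0.0506] 49 0.0661
fr [ 0.6136 -0.1075] 59 0.0714
le [ 0.5564 -0.0048] 76 0.0665
re [ 0.5641 -0.1586] 73 0.0647
c [ 0.5603 -0.0817] 55 0.0629
scene ((560.9885864257812, -85.04801177978516), (120.48930358886719, 170.48184204101562), 1.9201468229293823) 3532
237 323 188 260
(142, 176, 3)
nl [ 0.5081 -0.0583] 40 0.0707
nr [ 0.51   -0.1153] 48 0.0629
fl [ 0.612  -0.0548] 38 0.0648
fr [ 0.6139 -0.1118] 46 0.071
le [ 0.5584 -0.0081] 55 0.065
re [ 0.5636 -0.162 ] 60 0.0647
c [ 0.561 -0.085] 38 0.062
```

View pics/topc.png

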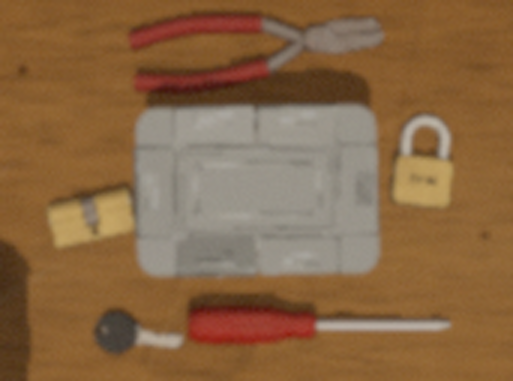

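View pics/scenec.png

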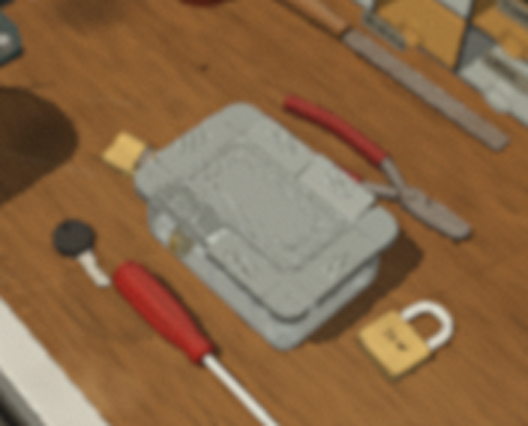

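The crops show the lid at about (0.56, -0.083). The near-left section (top crop ~215,255) is dark and raised, and far-right is up by depth. The ends and far-left are ambiguous. Next I check the wider path.

```bash
python3 - <<'E'
from h import *
print(np.round(arm.get_calibration("wrist")["mount"],3))
E
```

```text
[[-0.    -0.959 -0.282  0.075]
 [ 1.    -0.     0.     0.   ]
 [-0.    -0.282  0.959 -0.158]
 [ 0.     0.     0.     1.   ]]
```

View pics/scene.png

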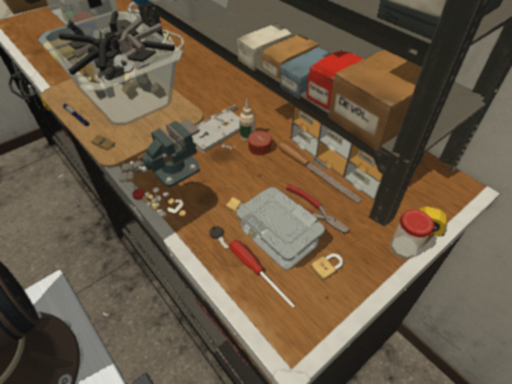

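The scene shows a vise left of the tub (~170,150) and a shelf upright behind and right (~410,130); I check their heights.

```bash
python3 - <<'E'
from h import *
P=np.vstack([cloud(n)[1].reshape(-1,3) for n in("top","scene")]); P=P[np.isfinite(P).all(1)]
xs=np.arange(.1,1.1,.1); ys=np.arange(.9,-.6,-.1)
print("y\\x",xs.round(1))
for y in ys:
    print(round(y,1),[int(1000*np.percentile(q,98)) if len(q:=P[(abs(P[:,0]-x)<.05)&(abs(P[:,1]-y)<.05),2])>5 else None for x in xs])
E
```

```text
y\x [0.1 0.2 0.3 0.4 0.5 0.6 0.7 0.8 0.9 1. ]
0.9 [-889, -890, -894, 1, 0, None, None, 156, 32, None]
0.8 [-889, -890, 13, 179, 208, 197, 206, 199, 30, None]
0.7 [-888, -890, 14, 212, 225, 209, 189, 228, 2, None]
0.6 [-889, -889, 13, 182, 226, 223, 215, 255, 213, 214]
0.5 [-890, -890, 15, 196, 208, 214, 192, 269, 249, 215]
0.4 [-890, -890, 13, 174, 181, 181, 177, 216, 216, 215]
0.3 [-888, -891, -892, 90, 117, 111, 20, 391, 261, 216]
0.2 [1, -800, -891, 86, 116, 109, 104, 396, 262, 216]
0.1 [11, -791, -891, 19, 14, 3, 33, 405, 290, 216]
0.0 [246, -10, -893, 4, 69, 67, 16, 434, 312, None]
-0.1 [225, -4, None, 3, 70, 71, 16, 466, 312, 216]
-0.2 [-11, -799, None, 3, 64, 65, 12, 495, 452, 439]
-0.3 [-890, -890, None, 4, 4, 3, 99, 99, 52, 3]
-0.4 [-891, -891, None, None, None, None, None, -892, -893, -892]
-0.5 [-891, -891, None, None, None, None, None, None, -892, -892]
```

```bash
python3 -m crank '[[[0,0,-3,0],[0,0,-3,0],[4,4.4,-3,-1],[8,8.8,-3,-2],[12,13.1,-3,-3],[16,17.5,-3,-3.4],[20,21.9,-3,-3.4],[22.5,24.6,-3,-3.4],[22.5,24.6,-3,-3.4],[22.5,24.6,-3,-3.4],[22.5,24.6,-1.5,-3.4],[22.5,24.6,-1.5,-3.4]]]' 1 20
python3 - <<'E'
from h import *
print(arm.get_state()["q"].round(3))
E
```

```text
t: 1.9
eef_pos: [0.4623, 0.0994, 0.288]
ee_rot: [-3.141, -0.002, 0.042]
force: [1.5, 0.8, -0.3]
width: 0.0007
gripper_force: 0.0
[ 0.629 -0.02  -0.314 -0.    -1.275  0.984]
```

```bash
python3 -m crank '[[[1.2,2.5,0.4,0],[2.4,5,0.8,0],[3.6,7.5,1.1,0],[3.6,7.5,1.1,0],[3.6,7.5,1.1,0],[3.6,7.5,1.1,0]]]'
cat > lid.py <<'E'
from h import *
import sys
s=arm.get_state(); print(s["t"],s["q"].round(3),s["eef_pos"].round(4),s["ee_rot"].round(3))
img,P=cloud("wrist"); z=P[...,2]
cv2.imwrite(f"pics/{sys.argv[1]}.png",img[...,::-1])
m=(z>0.055)&(z<0.08)&(abs(P[...,0]-.56)<.1)&(abs(P[...,1]+.085)<.12)
X=P[m]; r=cv2.minAreaRect((X[:,:2]*1000).astype(np.float32)); print(r,m.sum())
th=np.deg2rad(r[2] if r[2]<45 else r[2]-90); R=np.array([[np.cos(th),-np.sin(th)],[np.sin(th),np.cos(th)]])
o=np.array(r[0])/1000
L=(X[:,:2]-o)@R
Y=np.array(s["ee_rot"])[2]
for k,(a,b) in dict(nl=(-.052,.0285),nr=(-.052,-.0285),fl=(.052,.0285),fr=(.052,-.0285),le=(0,.077),re=(0,-.077),c=(0,0)).items():
    e=abs(b)>.05
    w=X[(abs(L-[a,b])<([.02,.004] if e else [.004,.015])).all(1),2]
    h=L if 0 else None
    a2,b2=(a,np.sign(b)*.061) if e else (np.sign(a)*.036,b)
    w2=X[(abs(L-[a2,b2])<([.02,.003] if e else [.003,.015])).all(1),2]
    p=R@[a,b]+o; d=p-s["eef_pos"][:2]
    print(k,p.round(4),len(w),"press z",np.round(np.median(w),4) if len(w) else None,"inner z",np.round(np.median(w2),4) if len(w2) else None,
      "units",np.round([(d[0]*np.cos(Y)+d[1]*np.sin(Y))/.025,(d[0]*np.sin(Y)-d[1]*np.cos(Y))/.025],2))
E
python3 lid.py w1
```

```text
t: 2.65
eef_pos: [0.5592, -0.0821, 0.2602]
ee_rot: [-3.141, -0.0, 0.042]
force: [-0.2, -0.2, 1.1]
width: 0.0001
gripper_force: 0.0
2.65 [ 0.2    0.158 -0.182 -0.    -1.23   1.412] [ 0.5592 -0.0821  0.2602] [-3.141 -0.     0.042]
((562.15478515625, -81.69463348388672), (119.30091857910156, 170.16294860839844), 1.8757444620132446) 16184
nl [ 0.5092 -0.0549] 201 press z 0.0711 inner z 0.0639 units [-1.95 -1.17]
nr [ 0.5111 -0.1119] 183 press z 0.0635 inner z 0.063 units [-1.97  1.11]
fl [ 0.6132 -0.0515] 230 press z 0.066 inner z 0.0637 units [ 2.21 -1.13]
fr [ 0.6151 -0.1085] 235 press z 0.0718 inner z 0.0652 units [2.19 1.15]
le [ 0.5596 -0.0047] 270 press z 0.0665 inner z 0.0636 units [ 0.15 -3.09]
re [ 0.5647 -0.1587] 261 press z 0.065 inner z 0.0632 units [0.09 3.07]
c [ 0.5622 -0.0817] 197 press z 0.063 inner z 0.063 units [ 0.12 -0.01]
```

View pics/w1.png

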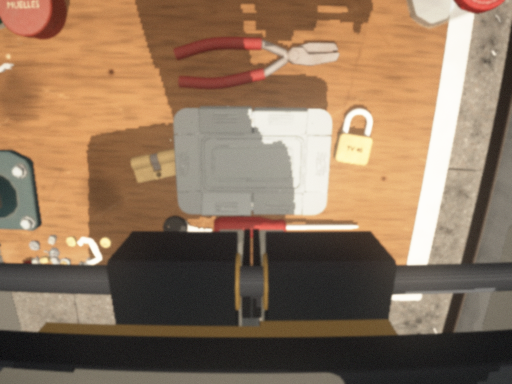

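The wrist view shows the lid (175-330, 108-215) clear of the fingers, with bystanders around it. NL and FR are clearly up, and FL, LE and RE are possibly half way. I'll press all six, gently, starting with near-left.

```bash
python3 -m crank '[[[-1.95,-1.17,2,0],[-1.95,-1.17,4,0],[-1.95,-1.17,6,0],[-1.95,-1.17,7,0],[-1.95,-1.17,7.2,0],[-1.95,-1.17,7.4,0],[-1.95,-1.17,7.6,0],[-1.95,-1.17,7.72,0],[-1.95,-1.17,7.8,0],[-1.95,-1.17,7.8,0]]]'
```

```text
t: 3.95
eef_pos: [0.5099, -0.0551, 0.0656]
ee_rot: [-3.141, -0.001, 0.042]
force: [0.3, 0.9, -0.0]
width: 0.0003
gripper_force: 0.0
```

```bash
python3 -m crank '[[[0,0,0.06,0],[0,0,0.12,0],[0,0,0.12,0]]]'
```

```text
t: 4.32
eef_pos: [0.51, -0.0552, 0.063]
ee_rot: [3.141, -0.001, 0.042]
force: [-3.5, 1.1, 9.6]
width: -0.0
gripper_force: 5.1
```

```bash
python3 -m crank '[[[0,0,0.03,0],[0,0,0.03,0]]]'
```

```text
t: 4.58
eef_pos: [0.51, -0.0552, 0.0628]
ee_rot: [3.141, -0.001, 0.043]
force: [-4.3, 1.1, 16.1]
width: 0.0004
gripper_force: 8.1
```

```bash
python3 -m crank '[[[0,0,-0.9,0],[0,1.2,-0.9,0],[0,2.28,-0.9,0],[0,2.28,-0.9,0],[0,2.28,-0.7,0],[0,2.28,-0.5,0],[0,2.28,-0.3,0],[0,2.28,-0.15,0],[0,2.28,-0.08,0],[0,2.28,-0.03,0],[0,2.28,0,0],[0,2.28,0,0]]]'
```

```text
t: 6.08
eef_pos: [0.5117, -0.112, 0.0628]
ee_rot: [3.141, -0.0, 0.043]
force: [-7.1, 4.0, 16.0]
width: 0.0005
gripper_force: 8.3
```

```bash
python3 -m crank '[[[0,0,-0.9,0],[1,1,-0.9,0],[2.06,2.16,-0.9,0],[2.06,2.16,-0.9,0],[2.06,2.16,-0.7,0],[2.06,2.16,-0.5,0],[2.06,2.16,-0.3,0],[2.06,2.16,-0.15,0],[2.06,2.16,-0.08,0],[2.06,2.16,-0.03,0],[2.06,2.16,0,0],[2.06,2.16,0,0]]]'
```

```text
t: 7.58
eef_pos: [0.5655, -0.1638, 0.0627]
ee_rot: [3.141, -0.0, 0.042]
force: [-4.8, 3.7, 12.1]
width: 0.0005
gripper_force: 6.3
```

```bash
python3 -m crank '[[[0,0,-0.9,0],[1,-1,-0.9,0],[2.1,-2.12,-0.9,0],[2.1,-2.12,-0.9,0],[2.1,-2.12,-0.7,0],[2.1,-2.12,-0.5,0],[2.1,-2.12,-0.3,0],[2.1,-2.12,-0.15,0],[2.1,-2.12,-0.08,0],[2.1,-2.12,-0.03,0],[2.1,-2.12,0,0],[2.1,-2.12,0,0]]]'
```

```text
t: 9.07
eef_pos: [0.6158, -0.1092, 0.0629]
ee_rot: [3.141, -0.001, 0.042]
force: [-3.8, 0.1, 14.0]
width: 0.0009
gripper_force: 6.7
```

```bash
python3 -m crank '[[[0,0,-0.9,0],[0,-1.2,-0.9,0],[0.02,-2.28,-0.9,0],[0.02,-2.28,-0.9,0],[0.02,-2.28,-0.7,0],[0.02,-2.28,-0.5,0],[0.02,-2.28,-0.3,0],[0.02,-2.28,-0.15,0],[0.02,-2.28,-0.08,0],[0.02,-2.28,-0.03,0],[0.02,-2.28,0,0],[0.02,-2.28,0,0]]]'
```

```text
t: 10.58
eef_pos: [0.6139, -0.0521, 0.0629]
ee_rot: [3.141, -0.0, 0.042]
force: [-4.8, 0.2, 12.3]
width: 0.0004
gripper_force: 6.1
```

```bash
python3 -m crank '[[[0,0,-0.9,0],[-1,-1,-0.9,0],[-2.06,-2.16,-0.9,0],[-2.06,-2.16,-0.9,0],[-2.06,-2.16,-0.7,0],[-2.06,-2.16,-0.5,0],[-2.06,-2.16,-0.3,0],[-2.06,-2.16,-0.15,0],[-2.06,-2.16,-0.08,0],[-2.06,-2.16,-0.03,0],[-2.06,-2.16,0,0],[-2.06,-2.16,0,0]]]'
```

```text
t: 12.08
eef_pos: [0.5603, -0.0002, 0.0626]
ee_rot: [3.141, -0.001, 0.042]
force: [-4.7, -0.4, 12.5]
width: 0.0004
gripper_force: 6.4
```

```bash
python3 -m crank '[[[0,0,-1,0],[0,1.2,-3,0],[-0.1,2.4,-5.2,0],[-0.15,3.29,-6.5,0],[-0.15,3.29,-7.2,0],[-0.15,3.29,-7.2,0],[-0.15,3.29,-7.2,0]]]'; python3 lid.py w2
```

```text
t: 12.95
eef_pos: [0.5594, -0.0821, 0.2403]
ee_rot: [-3.141, 0.001, 0.042]
force: [0.2, 0.4, -0.3]
width: 0.0005
gripper_force: 0.0
12.95 [ 0.2    0.171 -0.212 -0.    -1.189  1.413] [ 0.5594 -0.0821  0.2403] [-3.141e+00  1.000e-03  4.200e-02]
((560.8920288085938, -82.88804626464844), (118.13752746582031, 168.3756866455078), 2.292567729949951) 17729
nl [ 0.5078 -0.0565] 195 press z 0.0634 inner z 0.063 units [-2.02 -1.11]
nr [ 0.5101 -0.1134] 197 press z 0.0634 inner z 0.0629 units [-2.02  1.17]
fl [ 0.6117 -0.0523] 258 press z 0.0635 inner z 0.063 units [ 2.14 -1.1 ]
fr [ 0.614  -0.1093] 248 press z 0.0636 inner z 0.0631 units [2.14 1.18]
le [ 0.5578 -0.0059] 293 press z 0.0633 inner z 0.0629 units [ 0.07 -3.05]
re [ 0.564  -0.1598] 296 press z 0.0634 inner z 0.0631 units [0.05 3.11]
c [ 0.5609 -0.0829] 227 press z 0.0629 inner z 0.0628 units [0.06 0.03]
```

View pics/w2.png

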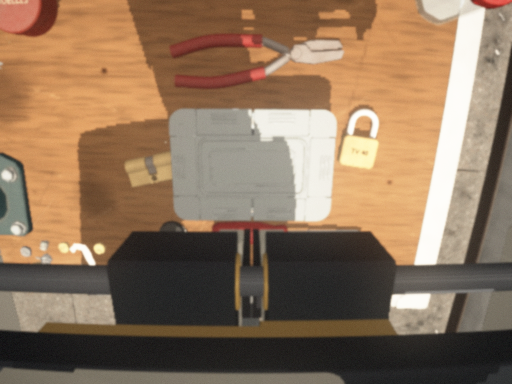

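All six sections read flush (63.3–63.6 mm). The lid (170-335, 108-220) is in place and the bystanders look undisturbed.

```bash
python3 -c "
from station import arm
print(arm.job_done())"
```

```text
the job is handed in; nothing more can be done
None
```

I pressed all six rim sections; the last wrist-camera depth reading shows each one flush (63.3–63.6 mm). The tub hadn't visibly moved, no bystander looked disturbed, and I handed the job in with the robot clear; the verdict wasn't returned.

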